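# Clear the studio desk: dead batteries through the flap, tumblers in one stack on the tray

## Robot

A 6-joint arm with a two-finger parallel gripper is mounted at the origin on the work surface. World frame = base frame: x ahead of the robot, y to its left, z up, the work surface at z = 0. Lengths are in m, angles in rad, forces in N, time in s.
With the tool pointing down it reaches from about 0.325 to 0.9 m from the base axis. Payload 6.1 kg.
Tool frame: the origin (TCP) lies midway between the tips of the shut fingers; the grasp point (between the pads) lies 19 mm behind it; z points along the fingers, y is the line along which they close (so a half turn about z gives the same grasp; the last joint's range is limited). The gripper opens to 85 mm and grips with 20 to 120 N. Pads are 22 mm wide; open, the fingers measure 114 mm over their backs; the gripper's body (76 mm by 85 mm) begins 54 mm behind the grasp point. The pads swing forward as they close: fully open they stand 13 mm farther back than shut.
Start: joints at [1.217, 0.22, 1.526, -0, 1.395, -0.126], TCP at [0.141, 0.609, 0.231] pointing down, gripper open.
Joint ranges: [-2.98, 2.98], [-0.91, 2.08], [0.09, 2.57], [-1.24, 4.39], [0.2, 2.65], [-2.68, 2.68]. Speed limits (rad/s): [2.57, 2.57, 3.01, 3.14, 3.14, 3.14].

## Interface

Orientations are given as [roll, pitch, yaw] about the fixed x, y, z axes, in that order (R = Rz(yaw) Ry(pitch) Rx(roll)).
In Python, from plant import movep, move_l, set_joints, gripper_to, hold, inverse_kinematics, observe, get_image, get_calibration, Unreachable, job_done gives the robot as it stands. Calls block until the motion is done:
- movep(position, orientation): joint-space move of the TCP to a pose.
- move_l(position, feed=0.15, rotation=None, max_force=None): straight line of the TCP; rotation=None keeps the orientation; feed is the mean speed in m/s. With max_force (N) it stops when the force on the tool has changed by that much, and returns True; else False.
- set_joints(angles): joint-space move.
- gripper_to(opening, f_grip=None): finger opening in m; f_grip is the grip in N (None keeps the last); returns when the fingers have stopped.
- hold(seconds).
- inverse_kinematics(position, orientation): joint angles nearest the present ones, or None.
- observe(): the state.
- get_image(name): name is "scene" or "top"; returns (picture, depth): 400x640x3 uint8, red, green, blue; 400x640 float32, m along the optical axis (not along the pixel's ray), 0 where there is no reading.
- get_calibration(name): a dict with "intrinsics" (3x3 intrinsics, pixels), "world_from_camera" (4x4, takes a point from camera to world coordinates). Camera axes: x right, y down, z forward; pixel columns grow to the right and rows downward; lengths in m; the calibration is good to about 2 mm. A picture is of the moment at which its call begins. get_calibration takes no time and is no camera call.
A pose or a line that the arm cannot do raises Unreachable and nothing moves.
- job_done(): hands the job in; it is judged then, once.
The state is a dict: "time_s": time; "q": joint angles; "joint_velocities": joint speeds; "joint_torque": joint torques, N m; "eef_pos": TCP position; "tcp_rot": TCP orientation; "ft_force": force on the tool from outside, world axes, zero at the start; "torque": the same for the moment, N m; "opening": finger opening in m; "grasp_force": force on a finger pad.
Only numpy, scipy, OpenCV 4.12 (cv2) and the standard library are available. Lean on these libraries where they do the work, as an engineer would, in place of code of your own. Each camera call takes 0.05 s, during which the arm holds its last target. There are 200 camera calls.

## Task

Clear the desk: push every dead battery from the tray through the sprung flap in the top of the recycling box, so that it lies inside with the flap shut behind it, and gather all the white handleless tumblers upright, nested one in another, in a single stack standing on the tray floor. Leave the mug, the pedal and the can where they are.

Things in the scene. Friction and masses are not known exactly. Their poses are not given: they have to be found in the camera images.
- bin: battery recycling box, grey plastic, fixed to the desk: 170 x 220 x 180 mm high (its x, y, z), walls 6 mm, closed all round except an opening 114 mm (x) by 174 mm (y) centred in its top. Origin: centre of its underside on the desk, z up; y runs along the flap's hinge. Turned by up to 0.15 rad
- flap (a joint): angle of the steel flap that fills the box's opening (110 x 170 mm, 4 mm thick, top face 180 mm above the desk). It is hinged along the +x edge of the opening, and its free edge at -x swings DOWN into the box. 0 = shut (level), grows to 1.3 rad at the stop; a spring always shuts it. About 1 N at the middle starts it, 2 to 6 N holds it well open; a battery merely laid on its middle stays on top
- flap_edge (a point): middle of the flap's free edge, on its upper face
- tray: bright metal serving tray, fixed: 240 (x) x 260 (y) mm, floor 5 mm thick, lip 12 mm high above the desk and 6 mm thick. Origin: centre of its underside on the desk, z up
- battery0: dead block battery, dark steel case, 46 (x) x 26.5 (y) x 17.5 (z) mm, about 45 g, lying on the tray on its broad face. Origin: centre of the broad face that is underneath at the start; z up, x along its length. May be absent
- battery1: dead block battery, dark steel case, 46 (x) x 26.5 (y) x 17.5 (z) mm, about 45 g, lying on the tray on its broad face. Origin: centre of the broad face that is underneath at the start; z up, x along its length. May be absent
- battery2: dead block battery, dark steel case, 46 (x) x 26.5 (y) x 17.5 (z) mm, about 45 g, lying on the tray on its broad face. Origin: centre of the broad face that is underneath at the start; z up, x along its length. May be absent
- battery3: dead block battery, dark steel case, 46 (x) x 26.5 (y) x 17.5 (z) mm, about 45 g, lying on the tray on its broad face. Origin: centre of the broad face that is underneath at the start; z up, x along its length. May be absent
- battery4: dead block battery, dark steel case, 46 (x) x 26.5 (y) x 17.5 (z) mm, about 45 g, lying on the tray on its broad face. Origin: centre of the broad face that is underneath at the start; z up, x along its length. May be absent
- tumbler0: plain white plastic tumbler with no handle, open top, upright on the rubber desk pad: 62 mm high, outer diameter 44 mm at the base and 63 mm at the rim, wall 3 mm, weighted base 8 mm thick, about 80 g. Origin: centre of its underside, z up towards the mouth. All are alike; one nested in another stands about 27 mm (23 to 31) higher than it. May be absent
- tumbler1: plain white plastic tumbler with no handle, open top, upright on the rubber desk pad: 62 mm high, outer diameter 44 mm at the base and 63 mm at the rim, wall 3 mm, weighted base 8 mm thick, about 80 g. Origin: centre of its underside, z up towards the mouth. All are alike; one nested in another stands about 27 mm (23 to 31) higher than it. May be absent
- tumbler2: plain white plastic tumbler with no handle, open top, upright on the rubber desk pad: 62 mm high, outer diameter 44 mm at the base and 63 mm at the rim, wall 3 mm, weighted base 8 mm thick, about 80 g. Origin: centre of its underside, z up towards the mouth. All are alike; one nested in another stands about 27 mm (23 to 31) higher than it. May be absent
- tumbler3: plain white plastic tumbler with no handle, open top, upright on the rubber desk pad: 62 mm high, outer diameter 44 mm at the base and 63 mm at the rim, wall 3 mm, weighted base 8 mm thick, about 80 g. Origin: centre of its underside, z up towards the mouth. All are alike; one nested in another stands about 27 mm (23 to 31) higher than it. May be absent
- pad: thin dark rubber desk pad under the tumblers, fixed: 260 (x) x 240 (y) x 3 mm. Origin: centre of its underside
- mug: blue ceramic mug with a handle, diameter 80 mm, 95 mm high, loose; to be left alone. Origin: centre of its underside
- pedal: yellow guitar effect pedal, 115 x 70 x 40 mm, loose; to be left alone. Origin: centre of its underside
- can: drinks can, diameter 66 mm, 115 mm high, loose; to be left alone. Origin: centre of its underside

How it is judged:
By the outcome, as a careful person would: the job done as asked, in the order asked, and still so for the second after the job is handed in, with the robot touching nothing.
Of battery0, battery1, battery2, battery3, battery4 only 3 to 5 are there at a start; the rules pass over those that are not, and their reading is None.
Of tumbler0, tumbler1, tumbler2, tumbler3 only 3 to 4 are there at a start; the rules pass over those that are not, and their reading is None.
At some moment in a run one of battery0, battery1, battery2, battery3, battery4, tumbler0, tumbler1, tumbler2, tumbler3 may be knocked a few centimetres aside while the robot is not near it.
Once in a run the grip may slacken for a moment while it holds something.
It also fails if it takes over 210 s, if anything falls off the work surface, if the arm or the gripper's body presses on something with over 40 N, if the wrist force passes 120 N, or if a joint passes its speed limit or range.

## Working session

There is one attempt and no reset: what is moved stays moved. The work goes in short steps, each a Python script; the robot and the scene stay as the last script left them, time stands still between calls to the robot, and variables do not carry over. Pictures are saved under pics/ and viewed, at most 14 in all, crops included, and the job is handed in when it is done.

```bash
ls; mkdir -p pics; python3 - <<'E'
from plant import *
import cv2,numpy as np
for n in("scene","top"):
    im,d=get_image(n); c=get_calibration(n); print(n,c["intrinsics"],c["world_from_camera"],(d==0).mean())
    np.savez(f"{n}0.npz",im=im,d=d); cv2.imwrite(f"pics/{n}0.png",im[...,::-1])
E
```

```text
pics
scene [[361.32492799   0.         322.86622311]
 [  0.         361.32492799 200.57562789]
 [  0.           0.           1.        ]] [[ 0.09328211  0.94535079 -0.31242652  0.85344976]
 [ 0.99563755 -0.08922457  0.0272917  -0.03234038]
 [-0.00207589 -0.31360941 -0.9495498   0.92096726]
 [ 0.          0.          0.          1.        ]] 0.00407421875
top [[513.2244094    0.         323.45427669]
 [  0.         513.2244094  194.87295127]
 [  0.           0.           1.        ]] [[ 2.48978524e-02 -9.77265305e-01  2.10553131e-01  2.99566345e-01]
 [-9.99689983e-01 -2.43781805e-02  5.06372737e-03 -3.61451003e-03]
 [ 1.84297157e-04 -2.10613931e-01 -9.77569301e-01  1.58389651e+00]
 [ 0.00000000e+00  0.00000000e+00  0.00000000e+00  1.00000000e+00]] 0.00419140625
```

View pics/scene0.png

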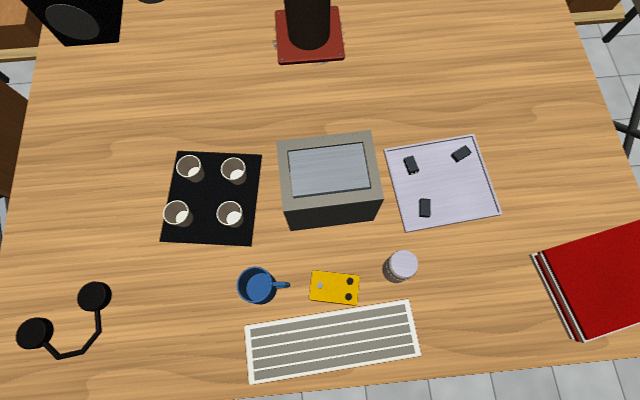

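View pics/top0.png

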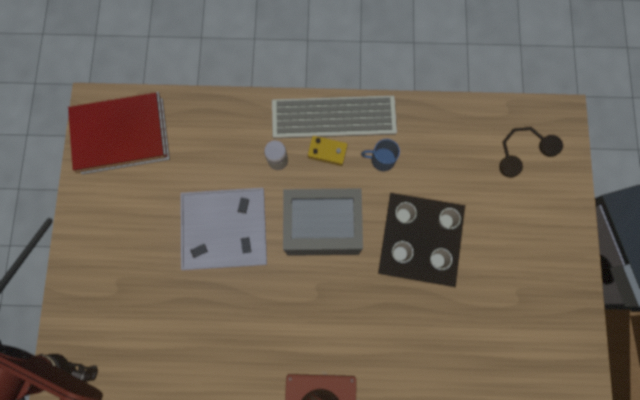

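The scene has 3 batteries: (411,164), (461,153) and (425,207) in the scene view. Four tumblers stand on the pad at (188,166), (233,168), (176,212) and (229,213). The box is at (330,170), and the top view agrees. Next I'll measure their positions.

```bash
cat > vis.py <<'E'
import numpy as np, cv2
from plant import get_image, get_calibration
def cloud(n):
    im,d=get_image(n); c=get_calibration(n); K=c["intrinsics"]; T=c["world_from_camera"]
    v,u=np.mgrid[:400,:640]
    P=np.stack([(u-K[0,2])/K[0,0]*d,(v-K[1,2])/K[1,1]*d,d],-1)@T[:3,:3].T+T[:3,3]
    P[d==0]=np.nan
    return im,P,K,T
def plane(uv,K,T,z):
    r=np.c_[(np.asarray(uv)-[K[0,2],K[1,2]])/[K[0,0],K[1,1]],np.ones(len(uv))]@T[:3,:3].T
    return (T[:3,3]+r*((z-T[2,3])/r[:,2:]))[:,:2]
def blobs(mask,amin):
    n,l,s,c=cv2.connectedComponentsWithStats(mask.astype(np.uint8)*255)
    return [np.argwhere(l==i)[:,::-1] for i in range(1,n) if s[i,4]>=amin]
def rect(uv,K,T,z):   # centre, long side, short side, yaw of the long side (pixels cast on plane z)
    h=cv2.convexHull(uv.astype(np.int32))[:,0]
    (c,(w,l),a)=cv2.minAreaRect(plane(h,K,T,z).astype(np.float32)*1000)
    if w<l: w,l,a=l,w,a+90
    return np.array(c)/1000,w,l,np.radians((a+90)%180-90)
def batteries(n):
    im,P,K,T=cloud(n); hsv=cv2.cvtColor(im,cv2.COLOR_RGB2HSV)
    g=plane(np.stack(np.meshgrid(np.arange(640),np.arange(400)),-1).reshape(-1,2),K,T,.02).reshape(400,640,2)
    m=(hsv[...,2]<110)&(g[...,0]>.33)&(g[...,0]<.66)&(g[...,1]>.14)&(g[...,1]<.44)
    out=[]
    for b in blobs(m,60):
        c,w,l,a=rect(b,K,T,.02)
        if w<60 and l>12: out.append((plane([b.mean(0)],K,T,.018)[0].round(4),w,l,round(float(a),3)))
    return out
def rims(n,box,zlo=.05,zhi=.08):   # box x0,x1,y0,y1; points near rim height
    im,P,K,T=cloud(n)
    m=(P[...,0]>box[0])&(P[...,0]<box[1])&(P[...,1]>box[2])&(P[...,1]<box[3])&(P[...,2]>zlo)&(P[...,2]<zhi)
    out=[]
    for b in blobs(m,25):
        q=P[b[:,1],b[:,0]]; (c,r)=cv2.minEnclosingCircle(q[:,:2].astype(np.float32)*1000)
        out.append((np.round(np.array(c)/1000,4),round(r,1),len(b),np.nanmedian(q[:,2]).round(4)))
    return out
E
python3 - <<'E'
from vis import *
for n in("scene","top"):
    print(n); im,P,K,T=cloud(n)
    print([tuple(x) for x in batteries(n)])
    print(rims(n,(.3,.75,-.45,-.1)))
    for lab,zlo,zhi,zp in(("bintop",.165,.195,.18),):
        m=(P[...,2]>zlo)&(P[...,2]<zhi)&(P[...,0]>.3)&(P[...,0]<.6)&(abs(P[...,1])<.2)
        for b in blobs(m,500): print(lab,rect(b,K,T,zp),len(b),np.nanmedian(P[b[:,1],b[:,0],2]))
    # tray: bright, low saturation ; flap: brightness inside bin top
    hsv=cv2.cvtColor(im,cv2.COLOR_RGB2HSV)
    m=(abs(P[...,2])<.03)&(P[...,1]>.1)&(P[...,1]<.5)&(P[...,0]>.3)&(P[...,0]<.7)&(hsv[...,1]<45)&(hsv[...,2]>110)
    for b in blobs(m,1500): print("tray",rect(b,K,T,.008))
    print("floor z",np.nanmedian(P[m][:,2]), "desk z",np.nanmedian(P[60:100,300:400,2] if n=="scene" else P[300:350,250:400,2]))
    for lab,b in(("can",(.58,.75,.08,.25)),("mug",(.58,.75,-.25,-.03))): print(lab,rims(n,b,.085,.125))
E
```

```text
scene
[(array([0.4558, 0.3831]), 54.82391357421875, 28.698753356933594, -1.113), (array([0.4766, 0.2406]), 50.12822341918945, 29.489118576049805, 0.199), (array([0.6006, 0.2553]), 51.41067886352539, 28.481115341186523, -0.177)]
[(array([ 0.4436, -0.3464]), 32.3, 217, np.float64(0.0607)), (array([ 0.4617, -0.2318]), 32.0, 194, np.float64(0.0615)), (array([ 0.5676, -0.3747]), 32.2, 220, np.float64(0.0616)), (array([ 0.5806, -0.2428]), 31.3, 193, np.float64(0.0628)), (array([ 0.7394, -0.1912]), 25.6, 62, np.float64(0.0652))]
bintop (array([0.52744073, 0.00657168]), 219.9937744140625, 153.02740478515625, np.float64(-1.5342505993935798)) 5960 0.18043858884302733
tray (array([0.52532513, 0.31740753]), 262.83453369140625, 241.55352783203125, np.float64(-1.4800365375366744))
floor z 0.005901742797563947 desk z 0.00069373547544338
can [(array([0.6174, 0.1003]), 19.4, 79, np.float64(0.1057)), (array([0.7452, 0.154 ]), 31.0, 314, np.float64(0.1151))]
mug [(array([ 0.6239, -0.0652]), 34.6, 137, np.float64(0.1053)), (array([ 0.7481, -0.1814]), 36.8, 94, np.float64(0.0942))]
top
[(array([0.5977, 0
[... 234 characters left out ...]
.4, 58, np.float64(0.0645)), (array([ 0.581 , -0.2447]), 32.0, 102, np.float64(0.0616)), (array([ 0.567, -0.377]), 31.6, 118, np.float64(0.0612)), (array([ 0.4627, -0.2331]), 31.1, 103, np.float64(0.0614)), (array([ 0.445 , -0.3477]), 31.3, 114, np.float64(0.0603))]
bintop (array([0.52595917, 0.00497168]), 219.96951293945312, 151.12742614746094, np.float64(-1.5458760673717784)) 4151 0.17907972365981717
tray (array([0.52686169, 0.31421399]), 264.4141845703125, 244.5065155029297, np.float64(-1.4824374521607864))
floor z 0.004380706112397714 desk z -0.0008844189747339026
can [(array([0.7479, 0.1537]), 32.7, 221, np.float64(0.1116))]
mug [(array([ 0.7475, -0.1819]), 36.0, 52, np.float64(0.092))]
```

```bash
python3 - <<'E'
from vis import *
from plant import observe
for n in("scene","top"):
    im,P,K,T=cloud(n)
    m=(P[...,2]>.17)&(P[...,2]<.192)&(P[...,0]>.3)&(P[...,0]<.68)&(abs(P[...,1])<.2)
    for b in blobs(m,500):
        c,w,l,a=rect(b,K,T,.18);print("bin",c,w,l,a)
    hsv=cv2.cvtColor(im,cv2.COLOR_RGB2HSV); rgb=im.astype(int)
    mf=m&((rgb[...,2]-rgb[...,0])>8)
    for b in blobs(cv2.morphologyEx(mf.astype(np.uint8),cv2.MORPH_OPEN,np.ones((3,3),np.uint8)),500): print("flap",rect(b,K,T,.18))
print(observe()["time_s"])
E
```

```text
bin [0.53785767 0.00695255] 219.9937744140625 173.87527465820312 -1.5342505993935798
flap (array([0.53829102, 0.0073309 ]), 169.11831665039062, 111.4532470703125, np.float64(-1.532414628621647))
bin [0.53615387 0.00472798] 218.86204528808594 172.22421264648438 -1.529861335410101
flap (array([0.53670636, 0.00494385]), 164.1718292236328, 101.08145904541016, np.float64(-1.5458579849240957))
0.7
```

```bash
cat > act.py <<'E'
import numpy as np
from plant import *
BIN=np.array([.5372,.006]); BY=.037
def ori(p,yaw):
    best=None
    for k in(-1,0,1):
        o=[np.pi,0,yaw+k*np.pi]; q=inverse_kinematics(p,o)
        if q is not None:
            c=abs(np.array(q)-observe()["q"]).max()+.3*abs(q[5])
            if best is None or c<best[0]: best=(c,o)
    return best[1]
def go(p,yaw): o=ori(p,yaw); movep(list(p),o); return o
def st(tag):
    s=observe(); print(tag,"t%.1f"%s["time_s"],"z%.4f"%s["eef_pos"][2],"open%.4f"%s["opening"],"gf%.1f"%s["grasp_force"],"F",np.round(s["ft_force"],1)); return s
def grab(x,y,yaw):
    go([x,y,.10],yaw); gripper_to(.048,40); st("above")
    move_l([x,y,.0075],.12,max_force=8); gripper_to(.0,40); s=st("grip")
    move_l([x,y,.24],.3); s=st("lift")
    return s["opening"]>.015
def drop(dx=-.027,deep=.118):
    R=np.array([[np.cos(BY),-np.sin(BY)],[np.sin(BY),np.cos(BY)]]); x,y=BIN+R@[dx,0]
    go([x,y,.24],BY); st("over")
    if observe()["opening"]<.015: print("LOST"); return False
    print("stopped",move_l([x,y,deep],.12,max_force=25)); st("deep")
    gripper_to(.05); hold(.4); st("released")
    move_l([x,y,.24],.2); st("out"); return True
E
python3 - <<'E'
from act import *
if grab(.5992,.2546,-.18): drop()
E
```

```text
above t3.3 z0.1000 open0.0478 gf0.0 F [-0.3 -0.2 -0. ]
grip t4.5 z0.0090 open0.0254 gf40.7 F [ 0.2 -0.1  5.6]
lift t5.5 z0.2375 open0.0251 gf40.0 F [-0.  -0.1 -1.3]
over t6.5 z0.2393 open0.0253 gf40.0 F [-0.3  0.5 -0.4]
stopped False
deep t7.7 z0.1183 open0.0256 gf40.0 F [-2.5  0.  -0.1]
released t8.4 z0.1180 open0.0497 gf0.6 F [0.1 0.2 1.9]
out t9.2 z0.2385 open0.0498 gf0.0 F [-0.3  0.7  0.3]
```

```bash
python3 - <<'E'
from act import *
from vis import *
go([.40,.45,.30],0)
im,P,K,T=cloud("scene"); cv2.imwrite("pics/a.png",cv2.resize(im[110:250,150:520],None,fx=2,fy=2,interpolation=cv2.INTER_CUBIC)[...,::-1])
print(batteries("scene"),batteries("top")); print(rims("scene",(.35,.68,-.45,-.15)))
E
```

```text
[(array([0.456 , 0.3831]), 54.84832763671875, 28.642440795898438, -1.118), (array([0.4766, 0.2406]), 50.12822341918945, 29.489118576049805, 0.199)] [(array([0.4751, 0.2385]), 46.988304138183594, 26.769832611083984, 0.182), (array([0.4538, 0.381 ]), 48.346656799316406, 28.069067001342773, -1.119)]
[(array([ 0.4436, -0.3452]), 32.2, 214, np.float64(0.0614)), (array([ 0.4625, -0.2328]), 31.8, 191, np.float64(0.0618)), (array([ 0.5664, -0.3751]), 31.6, 220, np.float64(0.062)), (array([ 0.5806, -0.2429]), 31.2, 195, np.float64(0.062))]
```

View pics/a.png

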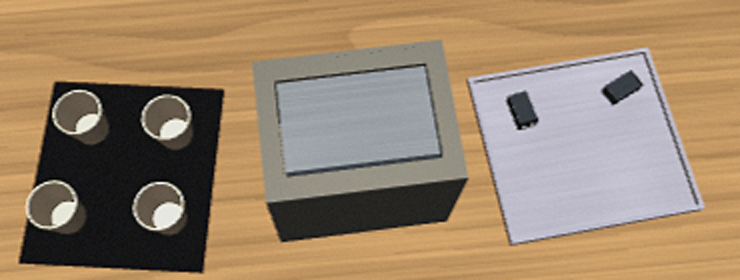

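The flap, at crop (360,120), is shut with nothing on it. Two batteries remain on the tray at crop (522,110) and (622,87), and the tumblers haven't moved. I'll repeat the same moves for these two.

```bash
python3 - <<'E'
from act import *
from vis import *
if grab(.455,.382,-1.118): drop()
go([.40,.45,.30],0)
b=batteries("top"); print(b, batteries("scene"))
if len(b)==1:
    if grab(*b[0][0],b[0][3]): drop()
go([.40,.45,.30],0)
print(batteries("top"),batteries("scene"))
im,P,K,T=cloud("scene"); cv2.imwrite("pics/b.png",cv2.resize(im[110:300,150:520],None,fx=2,fy=2,interpolation=cv2.INTER_CUBIC)[...,::-1])
print(rims("scene",(.35,.68,-.45,-.15)));print(rims("top",(.35,.68,-.45,-.15)))
E
```

```text
above t12.2 z0.1017 open0.0478 gf0.0 F [ 0.7 -0.7  0. ]
grip t13.5 z0.0088 open0.0260 gf27.5 F [-0.1  0.8  4.6]
lift t14.4 z0.2376 open0.0256 gf42.7 F [ 0.   0.5 -1.9]
over t15.8 z0.2393 open0.0255 gf42.8 F [-0.7 -0.5 -0.7]
stopped False
deep t17.0 z0.1184 open0.0254 gf42.8 F [-1.5  0.2  0.2]
released t17.7 z0.1181 open0.0500 gf0.6 F [-0.1 -0.7  1.9]
out t18.5 z0.2385 open0.0496 gf0.0 F [ 0.5 -0.4  0.4]
[(array([0.4751, 0.2385]), 46.988304138183594, 26.769832611083984, 0.182)] [(array([0.4766, 0.2406]), 50.12822341918945, 29.489118576049805, 0.199)]
above t21.7 z0.1010 open0.0482 gf0.0 F [-0.1  0.1 -0.4]
grip t22.9 z0.0087 open0.0253 gf40.6 F [0.4 0.3 5.4]
lift t23.8 z0.2378 open0.0255 gf40.0 F [-0.4 -0.4 -0.1]
over t24.8 z0.2390 open0.0255 gf40.0 F [ 0.3 -0.3 -0.3]
stopped False
deep t25.9 z0.1184 open0.0259 gf40.0 F [-1.  -0.6 -0.9]
released t26.7 z0.1181 open0.0500 gf0.6 F [-0.  -0.3  1.3]
out t27.4 z0.2386 open0.0502 gf0.0 F [-0.  -0.9 -0.2]
[] []
[(array([ 0.4431, -0.3451]), 32.4, 211, np.float64(0.0614)), (array([ 0.4611, -0.2314]), 32.5, 190, np.float64(0.0621)), (array([ 0.5663, -0.374 ]), 31.6, 221, np.float64(0.062)), (array([ 0.5808, -0.2431]), 31.5, 196, np.float64(0.0623))]
[(array([ 0.5806, -0.2447]), 31.9, 106, np.float64(0.0632)), (array([ 0.5671, -0.3767]), 31.9, 115, np.float64(0.0622)), (array([ 0.4626, -0.2332]), 31.1, 105, np.float64(0.0626)), (array([ 0.4452, -0.347 ]), 31.8, 111, np.float64(0.0616))]
```

View pics/b.png

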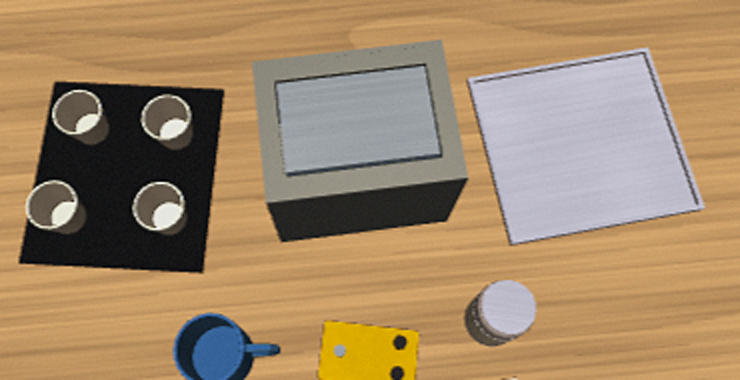

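All three batteries are gone, the flap at crop (360,120) is shut and the tray is empty. The four tumblers are still at crop (78,115), (166,118), (52,207) and (160,207). I'll place the first one.

```bash
cat >> act.py <<'E'
S=np.array([.526,.317])
def tumbler(x,y,k):
    yaw=np.arctan2(y,x); go([x,y,.13],yaw); gripper_to(.085,45); 
    move_l([x,y,.035],.12,max_force=8); gripper_to(0,45); st("grip")
    move_l([x,y,.255],.25); s=st("lift")
    if s["opening"]<.05: print("MISSED"); return False
    go([*S,.255],np.arctan2(S[1],S[0])); s=st("over")
    if s["opening"]<.05: print("LOST"); return False
    z=.037+.027*k
    move_l([*S,z+.03],.2); f=move_l([*S,z-.004],.05,max_force=5); st("down %s"%f)
    gripper_to(.085); hold(.3); move_l([*S,.255],.25); st("out"); return True
def look():
    from vis import rims
    B=(.42,.63,.21,.43); A=(.35,.68,-.45,-.15)
    for n in("scene","top"):
        print(n,"tray",rims(n,B,.03,.2)); print(n,"pad",rims(n,A,.04,.09))
E
python3 - <<'E'
from act import *
tumbler(.5804,-.2438,0)
go([.40,.05,.32],0)
look()
E
```

```text
grip t33.8 z0.0369 open0.0599 gf47.9 F [0.2 0.4 6.4]
lift t34.8 z0.2528 open0.0598 gf48.6 F [-0.2  0.2 -1.3]
over t36.8 z0.2549 open0.0596 gf48.5 F [-0.  -0.4 -0.6]
down True t38.5 z0.0384 open0.0597 gf48.4 F [-1.4  1.2  4.5]
out t40.2 z0.2530 open0.0849 gf0.0 F [-1.   0.5 -1.8]
scene tray [(array([0.5237, 0.317 ]), 31.8, 378, np.float64(0.0544))]
scene pad [(array([ 0.4432, -0.345 ]), 32.4, 299, np.float64(0.0576)), (array([ 0.4618, -0.2319]), 31.9, 269, np.float64(0.0579)), (array([ 0.5656, -0.3739]), 31.9, 294, np.float64(0.0583))]
top tray [(array([0.5263, 0.315 ]), 32.2, 179, np.float64(0.0567))]
top pad [(array([ 0.5676, -0.3761]), 32.0, 157, np.float64(0.0571)), (array([ 0.4637, -0.2335]), 31.8, 133, np.float64(0.0588)), (array([ 0.4452, -0.3476]), 31.4, 147, np.float64(0.0594))]
```

```bash
python3 - <<'E'
from act import *
tumbler(.4627,-.2327,1)
go([.40,.05,.32],0)
look()
from vis import *
im,_=get_image("scene"); cv2.imwrite("pics/c.png",cv2.resize(im[110:300,150:520],None,fx=2,fy=2)[...,::-1])
E
```

```text
grip t44.4 z0.0367 open0.0600 gf47.5 F [-0.2  0.4  7.3]
lift t45.4 z0.2532 open0.0595 gf48.5 F [ 0.  -0.3 -1.8]
over t47.4 z0.2550 open0.0597 gf48.5 F [-0.3 -0.6 -0.2]
down True t48.9 z0.0641 open0.0600 gf48.8 F [0.7 1.  2.5]
out t50.5 z0.2531 open0.0848 gf0.0 F [ 0.2  0.1 -0.5]
scene tray [(array([0.5235, 0.3161]), 31.7, 653, np.float64(0.068))]
scene pad [(array([ 0.4434, -0.3453]), 32.0, 298, np.float64(0.0574)), (array([ 0.5665, -0.3749]), 31.6, 303, np.float64(0.0577))]
top tray [(array([0.5244, 0.3163]), 32.2, 394, np.float64(0.0599))]
top pad [(array([ 0.5673, -0.3765]), 31.3, 155, np.float64(0.0581)), (array([ 0.4459, -0.3476]), 31.8, 150, np.float64(0.0586))]
```

View pics/c.png

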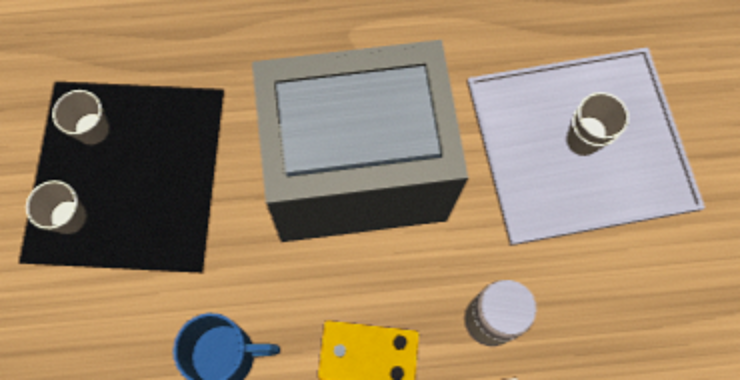

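The second tumbler is nested upright in the first at crop (600,120), and the flap is shut. Two tumblers are left on the pad, at crop (78,115) and (52,205).

```bash
python3 - <<'E'
from act import *
tumbler(.4446,-.3464,2)
go([.40,.05,.32],0)
look()
E
```

```text
grip t55.1 z0.0369 open0.0596 gf48.0 F [-1.5  0.7  7. ]
lift t56.1 z0.2531 open0.0597 gf48.5 F [-0.1  0.9 -2.2]
over t58.5 z0.2550 open0.0594 gf48.5 F [ 0.6 -0.3 -1. ]
down True t60.0 z0.0875 open0.0594 gf50.7 F [-0.4  1.6  3.4]
out t61.5 z0.2532 open0.0851 gf0.0 F [-0.  -0.2 -0.5]
scene tray [(array([0.5237, 0.3165]), 32.2, 786, np.float64(0.0868))]
scene pad [(array([ 0.5667, -0.3749]), 31.8, 302, np.float64(0.0584))]
top tray [(array([0.5245, 0.3151]), 31.2, 440, np.float64(0.0792))]
top pad [(array([ 0.5664, -0.3766]), 31.8, 150, np.float64(0.0591))]
```

```bash
python3 - <<'E'
from act import *
tumbler(.5666,-.3757,3)
go([.40,.05,.32],0); hold(.5)
look()
from vis import *
print(batteries("scene"))
im,P,K,T=cloud("scene"); m=(P[...,0]>.42)&(P[...,0]<.63)&(P[...,1]>.21)&(P[...,1]<.43); print("top z",np.nanpercentile(P[m][:,2],99.5))
cv2.imwrite("pics/d.png",cv2.resize(im[110:310,150:520],None,fx=2,fy=2)[...,::-1])
E
```

```text
grip t66.1 z0.0372 open0.0601 gf47.8 F [-0.6  1.6  5.9]
lift t67.2 z0.2527 open0.0604 gf48.8 F [-0.4  0.6 -0.9]
over t69.6 z0.2550 open0.0603 gf48.7 F [ 0.4  0.4 -0.4]
down True t71.0 z0.1133 open0.0604 gf49.1 F [0.2 0.  4.1]
out t72.4 z0.2535 open0.0851 gf0.0 F [-0.3 -0.4 -0.8]
scene tray [(array([0.5235, 0.3155]), 32.0, 949, np.float64(0.1092))]
scene pad []
top tray [(array([0.5247, 0.3145]), 31.6, 502, np.float64(0.1001))]
top pad []
[(array([0.4993, 0.3446]), 56.7019157409668, 23.128074645996094, 0.734), (array([0.5327, 0.3088]), 48.673274993896484, 29.000717163085938, 0.767)]
top z 0.14277663716196715
```

View pics/d.png

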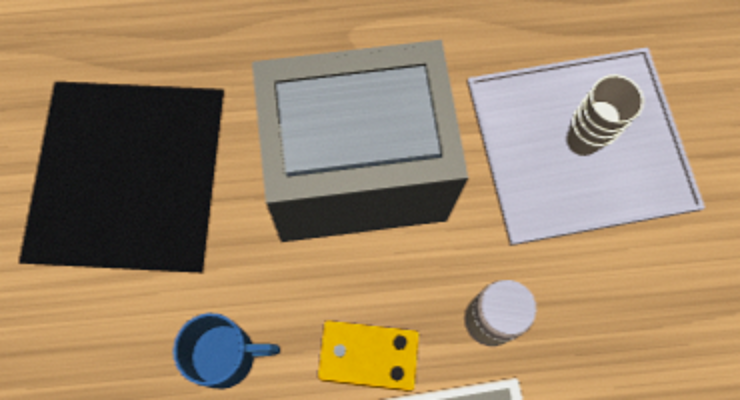

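All four tumblers stand upright and evenly nested on the tray at crop (605,115). The dark "battery" detections there are just the tumblers' own shading. The flap at (360,120) is shut, and the mug, pedal and can haven't moved, so I'm handing the job in.

```bash
python3 -c "
from plant import *
print(job_done())"
```

```text
the job is handed in; nothing more can be done
None
```

I've handed the job in: all three batteries are in the recycling box with the flap shut, the four tumblers stand nested in one upright stack on the tray, and the mug, pedal and can were left where they were; no verdict came back.

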